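# Tare the empty bowl, then weigh the copper seal

## Task

Weigh the copper seal blank on the bench scale: first put the empty brass bowl on the weighing plate so that its foot drops fully home in the plate's round recess, and let go of it. Then press the blue tare key gently right down, hold it down for one second and let it up, and only after that put the copper seal in the bowl and leave it there. The load cell takes 1 kg (10 N) at most, so never push harder than that on the plate, do not lean on the scale, and leave the steel seal, bottle and hammer where they are.

Things in the scene. Friction and masses are not known exactly. Their poses are not given: they have to be found in the camera images.
- bowl_center (a point): Small empty brass bowl, open on top, loose, 105-195 g, 42 mm tall; the point is on its axis 21 mm above its underside, z up. Upright band of 62 mm outside diameter from 18 to 42 mm above the underside (grip there), narrowing below to a solid round foot 46 mm in diameter, 6.5 mm high, flat underneath, edge bevelled 0.5 mm. Wall 3 mm, inside diameter 56 mm, inner floor 10.5 mm above the underside.
- scale: White bench scale, fixed; origin at the middle of its underside on the bench, z up, display and keys at its -x side. Casing 230 (x) x 172 (y) mm, top 38 mm above the bench. Over it a steel weighing plate 124 x 130 mm, 12 mm thick, top 62 mm above the bench when unloaded. Seated bowl: bowl_center is 78 mm above the bench (83 mm if its foot still stands on top of the plate).
- plate_nominal (a point): Nominal centre of the plate's only recess, at the plate's top: 42 mm from the scale's origin along its x, 62 mm up. Recess: round, 48.4 mm in diameter, 5 mm deep, flat floor; the bowl's foot fits with 1.2 mm to spare all round. The lift-off plate sits loosely on its studs: it does not shift when touched, but its true centre is up to 6 mm off along the scale's x and y, unmeasured: find it by feel.
- plate (a joint): Downward travel of the weighing plate on its overload spring, m: 0 = fully up. The spring is preloaded: the plate stays at 0 until about 6 N press on it (bowl and seal together weigh 3.4 N at most), then sinks 1 mm for each further 0.8 N: 8 N push it to 2.5 mm, 10 N, the most it may carry, to 5 mm; hard stop at 10 mm.
- tare (a joint): Travel of the blue tare key, m: 0 = up, 0.005 = fully down; it springs back. 1.5 N starts it, 4 N hold it fully down; it counts as pressed beyond 3.5 mm.
- tare_top (a point): Middle of the top face of the blue tare key (24 x 26 mm) on the scale's key panel, 46 mm above the bench and 8 mm above the panel; it moves straight down 5 mm. Press it with shut fingertips, no other raised thing lies within 35 mm.
- copper_seal_center (a point): Copper (reddish) hand-seal blank to be weighed, loose, standing upright, 65 mm tall, 77 to 145 g. The point is on its axis, half-way up (32.5 mm above its underside). Round die of 26 mm diameter in the lowest 13 mm, thin waist of 11 mm, round grip of 17 mm diameter from 40 to 61 mm above the underside.
- steel_seal_center (a point): Bystander: a seal blank of the same shape and size in grey steel, loose, standing upright; the point is half-way up. Leave it alone.
- bottle: Bystander: clear bottle with a red cap, 48 mm in diameter, 125 mm tall, standing; origin at the centre of its underside.
- hammer: Bystander: small hammer, 220 mm long, lying on the bench with its handle towards its -x; origin on the bench under its middle.
There are look-alikes about, which are no part of the job. There is more than one size of the part that bears copper_seal_center; the job needs the smallest.

How it is judged:
By the outcome, as a careful person would: the job done as asked, in the order asked, and still so for the second after the job is handed in, with the robot touching nothing.
It also fails if it takes over 72 s, if anything falls off the work surface, if the arm or the gripper's body presses on something with over 40 N, if the wrist force passes 120 N, or if a joint passes its speed limit or range.

## Robot

A 6-joint arm with a two-finger parallel gripper is mounted at the origin on the work surface. World frame = base frame: x ahead of the robot, y to its left, z up, the work surface at z = 0. Lengths are in mm, angles in rad, forces in N, time in s.
With the tool pointing down it reaches from about 350 to 875 mm from the base axis. Payload 4.2 kg.
Tool frame: the origin (TCP) lies midway between the tips of the shut fingers; the grasp point (between the pads) lies 19 mm behind it; z points along the fingers, y is the line along which they close (so a half turn about z gives the same grasp; the last joint's range is limited). The gripper opens to 85 mm and grips with 20 to 120 N. Pads are 22 mm wide; open, the fingers measure 114 mm over their backs; the gripper's body (76 mm by 85 mm) begins 54 mm behind the grasp point. The pads swing forward as they close: fully open they stand 13 mm farther back than shut.
Start: joints at [1.592, 0.385, 0.008, 0, -1.194, -0.259], TCP at [147.197, 607.398, 231.312] pointing down, gripper open.
Joint ranges: [-3.14, 3.14], [-1.21, 2.06], [-1.07, 1.41], [-3.16, 2.05], [-2.99, -0.16], [-3.1, 3.1]. Speed limits (rad/s): [2.79, 2.79, 3.14, 3.14, 3.14, 3.14].

## Interface

Orientations are given as a unit quaternion [x, y, z, w].
In Python, from bench import sensors, get_image, camera_params, job_done gives the robot as it stands.
- The arm moves only by the tool servo_tool, never from a script. Its argument "motion" is a list of rows, each an object with "travel": the shift along the tool's x, y, z as a fraction of full scale, a list of three; "rot": the turn, a rotation vector about the tool's x, y, z as a fraction of full scale, a list of three; "hand": the opening, from 0 (shut) to 1 (fully open). In form: [{"travel": [x, y, z], "rot": [wx, wy, wz], "hand": hand}, ...]. A call has 1 to 10 rows; each row shifts and turns the commanded pose from where the row before left it, along the tool's axes as they then stand; what a row does not reach is not made up. Full scale, the value 1, is 25 cm for a shift and 360 degrees for a turn. A row lasts 1/12 s, in which the tool goes at most 41.7 mm and 7.16 degrees, less where a joint would pass 70% of its speed; a pose out of reach is approached as far as the arm can. A call with a number of a shift or a turn outside -1 to 1 is refused whole. A call with a gripper value outside its range is refused whole. The fingers move at their own pace and stop on an object; the grip force is fixed at half the most. Time passes only in rows, so rows that do not move let the fingers close. It gives the time, the measured TCP pose, the force, the opening and the grip force at its end, in the units of the state.
- sensors.read_state(): the state, without advancing time (a new reading comes with each control period).
- get_image(name): name is "scene" or "top" or "wrist"; returns (picture, depth): 420x560x3 uint8, red, green, blue; 420x560 float32, mm along the optical axis (not along the pixel's ray), 0 where there is no reading.
- camera_params(name): a dict with "camera_matrix" (3x3 intrinsics, pixels), "R" (3x3) and "t" (3): a world point X has camera coordinates R X + t; the wrist camera has in their place "mount" (4x4, takes a point from camera to tool coordinates, whose origin is the TCP and whose axes are the flange's). Camera axes: x right, y down, z forward; pixel columns grow to the right and rows downward; lengths in mm; the calibration is good to about 2 mm. A picture is of the moment at which its call begins: read the wrist's pose just before it. camera_params takes no time and is no camera call.
- job_done(): hands the job in; it is judged then, once.
The state is a dict: "clock": time; "joints": joint angles; "joint_vel": joint speeds; "joint_efforts": joint torques, N m; "position": TCP position; "ee_rot": TCP orientation; "contact_force": force on the tool from outside, world axes, zero at the start; "wrist_torque": the same for the moment, N m; "gripper_width": finger opening in mm; "grasp_force": force on a finger pad.
Only numpy, scipy, OpenCV 4.12 (cv2) and the standard library are available. Lean on these libraries where they do the work, as an engineer would, in place of code of your own. Each camera call takes 0.05 s, during which the arm holds its last target. There are 200 camera calls.

## Working session

There is one attempt and no reset: what is moved stays moved. The work goes in short steps, Python scripts to look and compute and a tool call to move; the robot and the scene stay as the last step left them, time stands still between calls to the robot, and variables do not carry over. Pictures are saved under pics/ and viewed, at most 10 in all, crops included, and the job is handed in when it is done.

Besides the shell and the picture viewer there is one more tool, called in YAML: its name, and indented under it one key for each argument. servo_tool: Moves the arm, as the interface text tells. Its arguments: {"type":"object","properties":{"motion":{"type":"array"}},"required":["motion"]}

```bash
mkdir -p pics; cat > h.py <<'E'
import numpy as np, cv2
from bench import sensors, get_image, camera_params, job_done
from scipy.spatial.transform import Rotation as Rn
def cam(name):
    p=camera_params(name); K=np.array(p["camera_matrix"])
    if name=="wrist":
        s=sensors.read_state(); T=np.eye(4); T[:3,:3]=Rn.from_quat(s["ee_rot"]).as_matrix(); T[:3,3]=s["position"]
        M=T@np.array(p["mount"]); R=M[:3,:3].T; t=-R@M[:3,3]
    else: R=np.array(p["R"]); t=np.array(p["t"]).ravel()
    return K,R,t
def shot(name,fn=None):
    c=cam(name); im,d=get_image(name)
    if fn: cv2.imwrite("pics/"+fn,im[:,:,::-1])
    return im,d,c
def onplane(c,u,v,z):
    K,R,t=c; o=-R.T@t; r=R.T@np.linalg.solve(K,[u,v,1.]); return o+r*(z-o[2])/r[2]
def cloud(c,d):
    K,R,t=c; v,u=np.mgrid[:d.shape[0],:d.shape[1]]
    P=np.stack([(u-K[0,2])/K[0,0]*d,(v-K[1,2])/K[1,1]*d,d],-1); return (P-t)@R
E
python3 - <<'E'
from h import *
for n in ["scene","top"]:
    im,d,c=shot(n,n+"0.png"); np.savez("pics/"+n+"0.npz",im=im,d=d,K=c[0],R=c[1],t=c[2]); print(n,-c[1].T@c[2],c[1].tolist())
s=sensors.read_state(); print(s); print(camera_params("wrist"))
E
```

```text
scene [955.77300572 581.45654756 716.03125332] [[-0.8232037128365807, 0.5676647007894186, -0.009614294031744323], [0.41328690473894064, 0.5875489103379656, -0.6956868637051985], [-0.3892680073463204, -0.5766654709953852, -0.7182808315821159]]
top [ 455.20823102   39.28640777 1027.23928949] [[-0.018651712414023715, -0.999825984750744, 0.0003374036602869919], [-0.9905214145884143, 0.018432201992957847, -0.13611605772816865], [0.1360861523660357, -0.0028730031145512264, -0.9906928408882909]]
{'clock': 0.1, 'joints': array([ 1.59157032e+00,  3.85507867e-01,  6.77009459e-03, -4.16598881e-04,
       -1.19401488e+00, -2.58581847e-01]), 'joint_vel': array([-7.45937244e-05, -1.51505923e-03,  3.81487657e-03,  1.08616844e-03,
       -6.89627384e-04, -6.75718742e-04]), 'joint_efforts': array([-8.45622544e-04, -3.93317878e+01,  1.88928849e+01,  4.19790119e+00,
       -2.55348044e-03,  3.50226919e-06]), 'position': array([147.10943224, 606.90691428, 230.31965736]), 'ee_rot': array([ 9.92929643e-01, -1.18700171e-01, -5.55434577e-05,  9.95591587e-04]), 'contact_force': array([ 0.17307664, -0.21708765,  0.59067759]), 'wrist_torque': array([-0.01604464, -0.08622094, -0.01834026]), 'grasp_force': 0.0, 'gripper_width': 85.68425431738348}
{'camera_matrix': array([[290.45589911,   0.        , 273.49948312],
       [  0.        , 290.45589911, 210.67126651],
       [  0.        ,   0.        ,   1.        ]]), 'mount': array([[ 4.35868559e-05, -9.51493491e-01, -3.07668871e-01,
         7.93682216e+01],
       [ 9.99999921e-01,  1.63046147e-04, -3.62566726e-04,
         8.65978397e-02],
       [ 3.95144104e-04, -3.07668831e-01,  9.51493423e-01,
        -1.40863908e+02],
       [ 0.00000000e+00,  0.00000000e+00,  0.00000000e+00,
         1.00000000e+00]])}
```

View pics/top0.png

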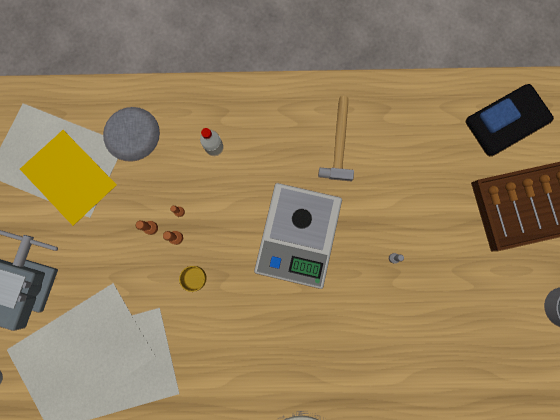

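View pics/scene0.png

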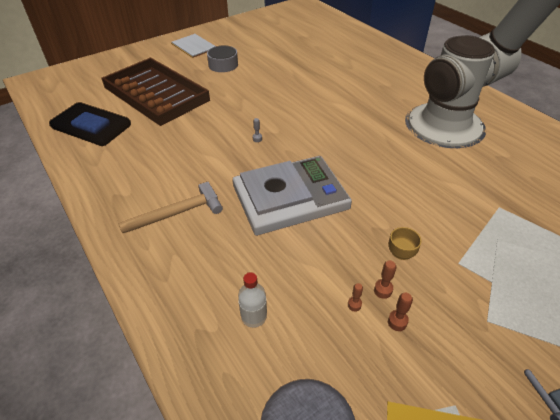

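The top view shows the bowl at (193,279), three copper seals with the smallest near (177,211), and the scale around (298,236) with its key at (275,263). A dark disc sits on the plate at (302,218). The scene view confirms that the seal nearest the bottle is the smallest.

```bash
python3 - <<'E'
from h import *
for n in ["top","scene"]:
    f=np.load(f"pics/{n}0.npz"); im=f["im"];d=f["d"];c=(f["K"],f["R"],f["t"])
    P=cloud(c,d); h=cv2.cvtColor(im,cv2.COLOR_RGB2HSV).astype(int); H,S,V=h[...,0],h[...,1],h[...,2]
    Z=P[...,2]
    print(n)
    def comps(m,nm,mn=15):
        k,l,st,ce=cv2.connectedComponentsWithStats(m.astype(np.uint8))
        for i in range(1,k):
            if st[i,4]>=mn:
                q=P[l==i]; q=q[q[:,2]>5] 
                if len(q)==0: continue
                hi=q[:,2]>np.percentile(q[:,2],98)-4
                print(nm,st[i,4],ce[i].round(1),"zmax",np.percentile(q[:,2],98).round(1),"topmean",q[hi].mean(0).round(1),"mean",q.mean(0).round(1), "ext",(q.max(0)-q.min(0)).round(0))
    box=(P[...,0]>250)&(P[...,0]<750)&(abs(P[...,1])<420)
    comps((H<9)&(S>120)&(Z>6)&box,"red")
    comps((H>18)&(H<30)&(S>150)&(Z>6)&box,"brass")
    comps((H>100)&(H<125)&(S>150)&(Z>20)&box,"blue",8)
    pl=(Z>56)&(Z<68)&(abs(P[...,1]-20)<130)&(S<60)&box
    comps(pl,"plate",200); 
    for nm,m,z in [("plate",pl,62),("casing",(Z>33)&(Z<75)&(abs(P[...,1]-10)<130)&box&(abs(P[...,0]-470)<140),38)]:
        k,l,st,ce=cv2.connectedComponentsWithStats(m.astype(np.uint8)); i=1+np.argmax(st[1:,4])
        mm=l==i; q=P[mm][:,:2].astype(np.float32); r=cv2.minAreaRect(q); print(nm,"minrect",r)
    dk=(V<40)&(Z>50)&(Z<70)&(abs(P[...,1]-10)<60)
    comps(dk,"dark")
    k,l,st,ce=cv2.connectedComponentsWithStats(dk.astype(np.uint8));i=1+np.argmax(st[1:,4]); print("dark plane",onplane(c,*ce[i],62),onplane(c,*ce[i],57),st[i])
E
```

```text
top
brass 558 [192.2 278.3] zmax 44.1 topmean [428.9 245.5  85.4] mean [427.3 256.8  26.7] ext [  59.  246. 1021.]
blue 103 [275. 262.] zmax 49.1 topmean [462.   54.7  46.8] mean [462.7  54.4  45.9] ext [26. 24.  9.]
plate 2704 [301.4 218.6] zmax 65.2 topmean [565.1 -10.2  62.8] mean [564.7 -10.7  61.5] ext [149. 153.  12.]
plate minrect ((565.5138549804688, -10.847640991210938), (130.2452850341797, 124.47350311279297), 75.73188018798828)
casing minrect ((523.8221435546875, -2.0782470703125), (171.29405212402344, 220.26271057128906), 75.78189086914062)
dark 280 [301.4 218.1] zmax 60.3 topmean [566.2 -10.1  58. ] mean [566.2 -10.9  57.1] ext [44. 46.  8.]
dark plane [565.59658335 -10.65187033  62.        ] [566.16840193 -10.91055374  57.        ] [292 209  20  19 280]
scene
brass 233 [402.9 243.2] zmax 41.9 topmean [447.4 262.5  40.1] mean [426.9 250.6  17.5] ext [56. 62. 37.]
plate 2173 [274.8 186. ] zmax 62.9 topmean [570.5  -7.4  60.7] mean [570.7  -6.9  60.2] ext [150. 156.   9.]
plate minrect ((568.5082397460938, -10.690681457519531), (133.5319366455078, 124.47789001464844), 75.7442855834961)
casing minrect ((523.2782592773438, -0.9214401245117188), (171.8313751220703, 209.6624755859375), 75.7352523803711)Traceback (most recent call last):
  File "<stdin>", line 26, in <module>
    return _wrapfunc(a, 'argmax', axis=axis, out=out, **kwds)
    return bound(*args, **kwds)
ValueError: attempt to get argmax of an empty sequence
```

servo_tool:
  motion:
    - {"travel": [0.118,0.091,0],"rot": [0,0,0],"hand": 1}
    - {"travel": [0.118,0.091,0],"rot": [0,0,0],"hand": 1}
    - {"travel": [0.118,0.091,0],"rot": [0,0,0],"hand": 1}
    - {"travel": [0.118,0.091,0],"rot": [0,0,0],"hand": 1}
    - {"travel": [0.118,0.091,0],"rot": [0,0,0],"hand": 1}
    - {"travel": [0.118,0.091,0],"rot": [0,0,0],"hand": 1}
    - {"travel": [0.118,0.091,0],"rot": [0,0,0],"hand": 1}
    - {"travel": [0.118,0.091,0],"rot": [0,0,0],"hand": 1}
    - {"travel": [0.118,0.091,0],"rot": [0,0,0],"hand": 1}
    - {"travel": [0.118,0.091,0],"rot": [0,0,0],"hand": 1}

```text
clock: 0.93
position: [380.8, 315.0, 231.1]
ee_rot: [0.993, -0.118, -0.0, 0.0]
contact_force: [1.1, 0.2, -0.6]
gripper_width: 85.1
grasp_force: 0.0
```

servo_tool:
  motion:
    - {"travel": [0.118,0.091,0.05],"rot": [0,0,0],"hand": 1}
    - {"travel": [0.118,0.091,0.05],"rot": [0,0,0],"hand": 1}
    - {"travel": [0,0,0.1],"rot": [0,0,0],"hand": 1}
    - {"travel": [0,0,0.1],"rot": [0,0,0],"hand": 1}
    - {"travel": [0,0,0],"rot": [0,0,0],"hand": 1}
    - {"travel": [0,0,0],"rot": [0,0,0],"hand": 1}

```text
clock: 1.43
position: [426.6, 257.9, 155.5]
ee_rot: [0.993, -0.119, -0.001, 0.002]
contact_force: [-0.1, 0.6, 0.7]
gripper_width: 85.8
grasp_force: 0.0
```

```bash
cat >> h.py <<'E'
def totool(dw):
    s=sensors.read_state(); return (Rn.from_quat(s["ee_rot"]).as_matrix().T@np.array(dw)/250).round(4)
E
python3 - <<'E'
from h import *
s=sensors.read_state(); print(s["clock"],s["position"],Rn.from_quat(s["ee_rot"]).as_matrix().round(3).tolist(),s["contact_force"])
im,d,c=shot("wrist","w1.png"); P=cloud(c,d)
h=cv2.cvtColor(im,cv2.COLOR_RGB2HSV).astype(int); m=(h[...,0]>18)&(h[...,0]<32)&(h[...,1]>150)
r=m&(P[...,2]>37)&(P[...,2]<48); q=P[r][:,:2].astype(np.float32); print(len(q),cv2.minEnclosingCircle(q),np.percentile(P[m][:,2],[5,50,98]))
# outline of rim: cast mask contour to z=42
k,l,st,ce=cv2.connectedComponentsWithStats(m.astype(np.uint8)); i=1+np.argmax(st[1:,4]); print(st[i],ce[i])
b=(P[...,2]>8)&(P[...,2]<80)&(P[...,1]>100)
E
```

```text
1.4333 [426.56671806 257.88925658 155.4735338 ] [[0.972, -0.236, -0.002], [-0.236, -0.972, -0.003], [-0.001, 0.003, -1.0]] [-0.11105471  0.55253392  0.72113776]
689 ((442.04437255859375, 150.21224975585938), 135.3226776123047) [ 7.91353606 10.3479589  41.40804321]
[ 243  166   68   69 3489] [276.45686443 200.50329607]
```

View pics/w1.png

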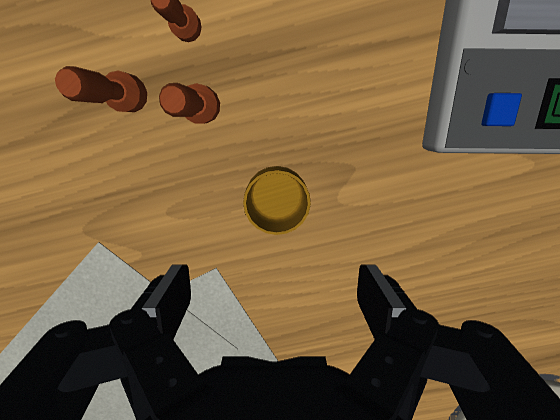

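The wrist view shows the bowl rim centred near (277,203). The three seals are at upper left, with the smallest at about (175,15), and the blue key is at (502,110).

```bash
python3 - <<'E'
from h import *
im,d,c=shot("wrist"); P=cloud(c,d); Z=P[...,2]
h=cv2.cvtColor(im,cv2.COLOR_RGB2HSV).astype(int)
m=(h[...,0]>15)&(h[...,0]<35)&(h[...,1]>130)
k,l,st,ce=cv2.connectedComponentsWithStats(m.astype(np.uint8)); i=[j for j in range(1,k) if abs(ce[j]-[276,200]).max()<10 and st[j,4]>500][0]; m=l==i
from scipy.optimize import least_squares
q=P[m&(Z>38)&(Z<46)][:,:2]
f=least_squares(lambda p:np.hypot(*(q-p[:2]).T)-p[2],[426,257,29],loss="soft_l1"); print("rim",len(q),f.x)
u,v=np.where(m)[1],np.where(m)[0]
for nm,uu,vv in [("L",u.min()-.5,v[u==u.min()].mean()),("R",u.max()+.5,v[u==u.max()].mean()),("B",u[v==v.max()].mean(),v.max()+.5)]: print(nm,onplane(c,uu,vv,42))
# copper seals
r=((h[...,0]<10)|(h[...,0]>174))&(h[...,1]>110)&(Z>-5)
k,l,st,ce=cv2.connectedComponentsWithStats(r.astype(np.uint8))
for j in range(1,k):
    if st[j,4]>100:
        q=P[l==j]; base=q[(q[:,2]>10)&(q[:,2]<18)]
        print(ce[j].round(),"n",st[j,4],"zmax",np.percentile(q[:,2],98),"top",q[q[:,2]>np.percentile(q[:,2],98)-3].mean(0),"mean",q.mean(0))
b=(h[...,0]>100)&(h[...,0]<130)&(h[...,1]>150)&(Z>30)
v,u=np.where(b); print("blue",u.mean(),v.mean(),onplane(c,u.mean(),v.mean(),46),P[b].mean(0))
E
```

```text
Traceback (most recent call last):
IndexError: list index out of range
```

```bash
python3 - <<'E'
from h import *
im,d,c=shot("wrist"); P=cloud(c,d); Z=P[...,2]
h=cv2.cvtColor(im,cv2.COLOR_RGB2HSV).astype(int)
m=(h[...,0]>18)&(h[...,0]<32)&(h[...,1]>150)
k,l,st,ce=cv2.connectedComponentsWithStats(m.astype(np.uint8)); i=1+np.argmax(st[1:,4]); m=l==i
from scipy.optimize import least_squares
q=P[m&(Z>39)&(Z<46)][:,:2]
f=least_squares(lambda p:np.hypot(*(q-p[:2]).T)-p[2],[426,257,29],loss="soft_l1"); print("rim",len(q),f.x)
v,u=np.where(m)
for nm,uu,vv in [("L",u.min()-.5,v[u==u.min()].mean()),("R",u.max()+.5,v[u==u.max()].mean()),("B",u[v==v.max()].mean(),v.max()+.5)]: print(nm,onplane(c,uu,vv,42))
r=((h[...,0]<10)|(h[...,0]>174))&(h[...,1]>110)&(Z>-5)
k,l,st,ce=cv2.connectedComponentsWithStats(r.astype(np.uint8))
for j in range(1,k):
    if st[j,4]>100:
        q=P[l==j]; print(ce[j].round(),"n",st[j,4],"zmax",np.percentile(q[:,2],98),"top",q[q[:,2]>np.percentile(q[:,2],98)-3].mean(0),"mean",q.mean(0))
b=(h[...,0]>100)&(h[...,0]<130)&(h[...,1]>150)&(Z>30)
v,u=np.where(b); print("blue",u.mean(),v.mean(),onplane(c,u.mean(),v.mean(),46),P[b].mean(0)); print(sensors.read_state()["position"])
E
```

```text
rim 572 [429.53120958 254.00641404  29.36223242]
L [437.06506603 284.01237233  42.        ]
R [423.58408182 223.8585268   42.        ]
B [399.7659047  260.60126283  42.        ]
[183.  20.] n 953 zmax 64.10175356676974 top [590.96288724 294.36120967  70.38994687] mean [591.59063715 293.16567579  34.26309398]
[107.  89.] n 2082 zmax 86.26967065619172 top [555.86869737 364.67386237  87.7741703 ] mean [554.4633238  361.30962971  51.97761152]
[194. 103.] n 1427 zmax 86.49909463686497 top [530.39131522 302.09023595  86.81457298] mean [528.73478783 298.31540844  55.3783293 ]
blue 378.18834426862213 254.90775762253955 [358.69459611 173.01765442  46.        ] [447.93309562 169.91345935 149.6144284 ]
[427.55391519 259.87598136 157.92319677]
```

servo_tool:
  motion:
    - {"travel": [0.015,0.015,0.1],"rot": [0,0,0],"hand": 1}
    - {"travel": [0,0,0.1],"rot": [0,0,0],"hand": 1}
    - {"travel": [0,0,0.1],"rot": [0,0,0],"hand": 1}
    - {"travel": [0,0,0.1],"rot": [0,0,0],"hand": 1}
    - {"travel": [0,0,0.1],"rot": [0,0,0],"hand": 1}
    - {"travel": [0,0,0.06],"rot": [0,0,0],"hand": 1}
    - {"travel": [0,0,0.03],"rot": [0,0,0],"hand": 1}
    - {"travel": [0,0,0.01],"rot": [0,0,0],"hand": 1}
    - {"travel": [0,0,0],"rot": [0,0,0],"hand": 1}
    - {"travel": [0,0,0],"rot": [0,0,0],"hand": 1}

```text
clock: 2.42
position: [430.5, 255.3, 7.6]
ee_rot: [0.993, -0.118, 0.001, -0.001]
contact_force: [0.9, -0.0, 0.6]
gripper_width: 85.1
grasp_force: 0.0
```

servo_tool:
  motion:
    - {"travel": [0,0,0],"rot": [0,0,0],"hand": 0.5}
    - {"travel": [0,0,0],"rot": [0,0,0],"hand": 0.5}
    - {"travel": [0,0,0],"rot": [0,0,0],"hand": 0.5}
    - {"travel": [0,0,0],"rot": [0,0,0],"hand": 0.5}
    - {"travel": [0,0,0],"rot": [0,0,0],"hand": 0.5}
    - {"travel": [0,0,0],"rot": [0,0,0],"hand": 0.5}
    - {"travel": [0,0,0],"rot": [0,0,0],"hand": 0.5}

```text
clock: 3.0
position: [430.4, 254.8, 7.7]
ee_rot: [0.993, -0.118, 0.001, -0.001]
contact_force: [-1.8, 0.5, 6.0]
gripper_width: 60.0
grasp_force: 65.5
```

servo_tool:
  motion:
    - {"travel": [0,0,-0.1],"rot": [0,0,0],"hand": 0.5}
    - {"travel": [0,0,-0.12],"rot": [0,0,0],"hand": 0.5}
    - {"travel": [0,0,-0.12],"rot": [0,0,0],"hand": 0.5}
    - {"travel": [0,0,-0.12],"rot": [0,0,0],"hand": 0.5}
    - {"travel": [0.05,0.1,0],"rot": [0,0,0],"hand": 0.5}
    - {"travel": [0.05,0.1,0],"rot": [0,0,0],"hand": 0.5}
    - {"travel": [0.05,0.1,0],"rot": [0,0,0],"hand": 0.5}
    - {"travel": [0.05,0.1,0],"rot": [0,0,0],"hand": 0.5}
    - {"travel": [0.05,0.1,0],"rot": [0,0,0],"hand": 0.5}
    - {"travel": [0.05,0.1,0],"rot": [0,0,0],"hand": 0.5}

```text
clock: 3.83
position: [466.9, 89.3, 121.5]
ee_rot: [0.993, -0.119, -0.0, -0.0]
contact_force: [0.1, -0.6, -1.6]
gripper_width: 59.7
grasp_force: 65.9
```

servo_tool:
  motion:
    - {"travel": [0.05,0.1,0],"rot": [0,0,0],"hand": 0.5}
    - {"travel": [0.05,0.1,0],"rot": [0,0,0],"hand": 0.5}
    - {"travel": [0.05,0.1,0],"rot": [0,0,0],"hand": 0.5}
    - {"travel": [0.05,0,0],"rot": [0,0,0],"hand": 0.5}
    - {"travel": [0,0,0],"rot": [0,0,0],"hand": 0.5}
    - {"travel": [0,0,0],"rot": [0,0,0],"hand": 0.5}
    - {"travel": [0,0,0],"rot": [0,0,0],"hand": 0.5}

```text
clock: 4.42
position: [497.4, 6.3, 121.1]
ee_rot: [0.993, -0.119, -0.0, -0.0]
contact_force: [0.0, 1.3, -1.2]
gripper_width: 60.0
grasp_force: 65.8
```

```bash
python3 - <<'E'
from h import *
s=sensors.read_state(); print(s["clock"],s["position"],s["contact_force"],s["gripper_width"])
im,d,c=shot("wrist","w2.png"); np.savez("pics/w2.npz",im=im,d=d,K=c[0],R=c[1],t=c[2])
E
```

```text
4.4167 [497.43754849   6.2608315  121.14572284] [ 0.03796215  1.2868577  -1.20096389] 60.00646475234674
```

View pics/w2.png

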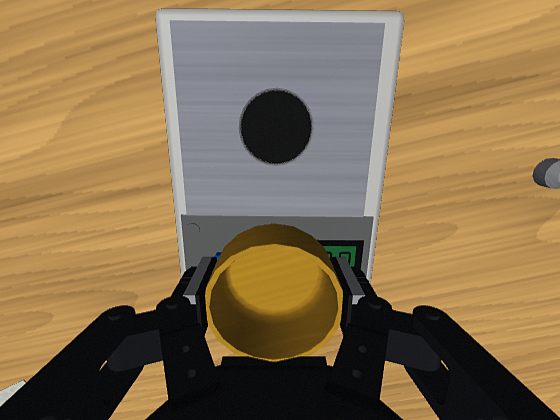

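Both the recess (276,127) and the held bowl's rim (about 274,298) show in one image, so I can measure the offset between them in the tool frame.

```bash
python3 - <<'E'
from h import *
from scipy.optimize import least_squares
f=np.load("pics/w2.npz"); im,d=f["im"],f["d"]; p=camera_params("wrist"); M=np.array(p["mount"]); R=M[:3,:3].T; c=(f["K"],R,-R@M[:3,3])
P=cloud(c,d); h=cv2.cvtColor(im,cv2.COLOR_RGB2HSV).astype(int)
dk=(h[...,2]<60); k,l,st,ce=cv2.connectedComponentsWithStats(dk.astype(np.uint8))
i=l[127,276]; m=l==i
cn=max(cv2.findContours(m.astype(np.uint8),0,1)[0],key=cv2.contourArea)[:,0]
plate=(h[...,1]<60)&(P[...,2]>50)&(P[...,2]<68)&(np.mgrid[:420,:560][0]<210); zt=np.median(P[plate][:,2]); print("plate z tool",zt,"floor",np.median(P[m][:,2]))
pl=P[plate&(abs(P[...,2]-zt)<4)]; A=np.c_[pl[:,:2],np.ones(len(pl))]; print("plane",np.linalg.lstsq(A,pl[:,2],rcond=None)[0], "rect",cv2.minAreaRect(pl[:,:2].astype(np.float32)))
fit=lambda q,r:least_squares(lambda a:np.hypot(*(q-a[:2]).T)-a[2],[*q.mean(0),r],loss="soft_l1",f_scale=.5).x
for z in [zt,zt+5]:
    q=np.array([onplane(c,u,v,z)[:2] for u,v in cn]); print("recess",z,fit(q,24))
b=(h[...,0]>15)&(h[...,0]<35)&(h[...,1]>130); b[:215]=0;b[:,:200]=0;b[:,345:]=0
Q=P[b]; zr=np.percentile(Q[:,2],2); print("bowl z tool",np.percentile(Q[:,2],[1,2,5,50]))
q=Q[Q[:,2]<zr+3]; print(len(q),fit(q[:,:2],29.5), "rim plane",np.linalg.lstsq(np.c_[q[:,:2],np.ones(len(q))],q[:,2],rcond=None)[0])
# bottom outline of rim
v,u=np.where(b); 
for uu in (255,274,293): vv=v[u==uu].max()+.5; print(uu,vv,onplane(c,uu,vv,zr+1))
g=h[298];print([ (u,tuple(im[298,u])) for u in list(range(202,212))+list(range(337,347))])
E
```

```text
plate z tool 60.970811343154836 floor 65.56018768557392
plane [-7.25403599e-04  4.85607564e-04  6.10088205e+01] rect ((74.53160858154297, 1.5527191162109375), (120.18647766113281, 130.738037109375), 0.5189119577407837)
recess 60.970811343154836 [72.3178897   1.45101797 23.20376739]
recess 65.97081134315484 [72.14316165  1.48469291 23.77851105]
bowl z tool [-70.26626226 -33.17708887 -32.70945676 -12.86775257]
2964 [ 0.25233528  0.04320497 29.09974316] rim plane [-3.56456424e-01 -4.31404963e-04 -3.42288911e+01]
255 358.5 [-28.91582737  -8.65677653 -32.17708887]
274 361.5 [-30.69565661   0.28865815 -32.17708887]
293 357.5 [-28.31662658   9.21922663 -32.17708887]
[(202, (np.uint8(5), np.uint8(8), np.uint8(6))), (203, (np.uint8(4), np.uint8(6), np.uint8(7))), (204, (np.uint8(0), np.uint8(0), np.uint8(6))), (205, (np.uint8(144), np.uint8(107), np.uint8(35))), (206, (np.uint8(188), np.uint8(142), np.uint8(40))), (207, (np.uint8(179), np.uint8(134), np.uint8(36))), (208, (np.uint8(178), np.uint8(138), np.uint8(38))), (209, (np.uint8(187), np.uint8(139), np.uint8(38))), (210, (np.uint8(131), np.uint8(95), np.uint8(24))), (211, (np.uint8(62), np.uint8(45), np.uint8(15))), (337, (np.uint8(145), np.uint8(108), np.uint8(31))), (338, (np.uint8(180), np.uint8(138), np.uint8(39))), (339, (np.uint8(172), np.uint8(130), np.uint8(36))), (340, (np.uint8(172), np.uint8(131), np.uint8(34))), (341, (np.uint8(182), np.uint8(139), np.uint8(40))), (342, (np.uint8(142), np.uint8(107), np.uint8(34))), (343, (np.uint8(0), np.uint8(0), np.uint8(9))), (344, (np.uint8(8), np.uint8(9), np.uint8(13))), (345, (np.uint8(11), np.uint8(9), np.uint8(10))), (346, (np.uint8(12), np.uint8(13), np.uint8(13)))]
```

servo_tool:
  motion:
    - {"travel": [0.1,0.0055,0],"rot": [0,0,0],"hand": 0.5}
    - {"travel": [0.1,0,0],"rot": [0,0,0],"hand": 0.5}
    - {"travel": [0.088,0,0],"rot": [0,0,0],"hand": 0.5}
    - {"travel": [0,0,0.08],"rot": [0,0,0],"hand": 0.5}
    - {"travel": [0,0,0.06],"rot": [0,0,0],"hand": 0.5}
    - {"travel": [0,0,0.04],"rot": [0,0,0],"hand": 0.5}
    - {"travel": [0,0,0],"rot": [0,0,0],"hand": 0.5}
    - {"travel": [0,0,0],"rot": [0,0,0],"hand": 0.5}
    - {"travel": [0,0,0],"rot": [0,0,0],"hand": 0.5}

```text
clock: 5.22
position: [568.3, -11.7, 77.3]
ee_rot: [0.993, -0.118, 0.001, -0.0]
contact_force: [0.6, 0.5, -2.1]
gripper_width: 59.7
grasp_force: 65.8
```

servo_tool:
  motion:
    - {"travel": [0,0,0.004],"rot": [0,0,0],"hand": 0.5}
    - {"travel": [0,0,0.004],"rot": [0,0,0],"hand": 0.5}
    - {"travel": [0,0,0.004],"rot": [0,0,0],"hand": 0.5}
    - {"travel": [0,0,0],"rot": [0,0,0],"hand": 0.5}
    - {"travel": [0,0,0],"rot": [0,0,0],"hand": 0.5}
    - {"travel": [0,0,0],"rot": [0,0,0],"hand": 0.5}

```text
clock: 5.72
position: [567.9, -12.3, 73.4]
ee_rot: [0.993, -0.119, 0.0, -0.0]
contact_force: [-0.1, 0.1, -1.6]
gripper_width: 59.8
grasp_force: 65.8
```

servo_tool:
  motion:
    - {"travel": [0,0,0.004],"rot": [0,0,0],"hand": 0.5}
    - {"travel": [0,0,0.004],"rot": [0,0,0],"hand": 0.5}
    - {"travel": [0,0,0.004],"rot": [0,0,0],"hand": 0.5}
    - {"travel": [0,0,0],"rot": [0,0,0],"hand": 0.5}
    - {"travel": [0,0,0],"rot": [0,0,0],"hand": 0.5}

```text
clock: 6.13
position: [567.7, -12.3, 70.1]
ee_rot: [0.993, -0.119, -0.0, 0.0]
contact_force: [-0.7, 0.3, -1.9]
gripper_width: 60.0
grasp_force: 65.8
```

servo_tool:
  motion:
    - {"travel": [0,0,0.004],"rot": [0,0,0],"hand": 0.5}
    - {"travel": [0,0,0],"rot": [0,0,0],"hand": 0.5}
    - {"travel": [0,0,0],"rot": [0,0,0],"hand": 0.5}

```text
clock: 6.38
position: [567.8, -12.3, 69.2]
ee_rot: [0.993, -0.119, -0.0, 0.0]
contact_force: [-1.0, 0.2, -1.2]
gripper_width: 59.8
grasp_force: 65.8
```

servo_tool:
  motion:
    - {"travel": [0,0,0.004],"rot": [0,0,0],"hand": 0.5}
    - {"travel": [0,0,0],"rot": [0,0,0],"hand": 0.5}
    - {"travel": [0,0,0],"rot": [0,0,0],"hand": 0.5}

```text
clock: 6.63
position: [567.8, -12.2, 68.3]
ee_rot: [0.993, -0.119, -0.0, 0.0]
contact_force: [0.2, -0.4, -1.3]
gripper_width: 59.8
grasp_force: 65.8
```

servo_tool:
  motion:
    - {"travel": [0,0,0.004],"rot": [0,0,0],"hand": 0.5}
    - {"travel": [0,0,0],"rot": [0,0,0],"hand": 0.5}
    - {"travel": [0,0,0],"rot": [0,0,0],"hand": 0.5}

```text
clock: 6.88
position: [567.8, -12.3, 67.3]
ee_rot: [0.993, -0.119, -0.0, 0.0]
contact_force: [-0.2, 0.9, -1.2]
gripper_width: 59.8
grasp_force: 65.8
```

servo_tool:
  motion:
    - {"travel": [0,0,0.003],"rot": [0,0,0],"hand": 0.5}
    - {"travel": [0,0,0],"rot": [0,0,0],"hand": 0.5}
    - {"travel": [0,0,0],"rot": [0,0,0],"hand": 0.5}

```text
clock: 7.13
position: [567.8, -12.3, 66.5]
ee_rot: [0.993, -0.119, -0.0, 0.0]
contact_force: [-0.6, -0.1, -2.7]
gripper_width: 59.9
grasp_force: 65.8
```

servo_tool:
  motion:
    - {"travel": [0,0,0.004],"rot": [0,0,0],"hand": 0.5}
    - {"travel": [0,0,0],"rot": [0,0,0],"hand": 0.5}
    - {"travel": [0,0,0],"rot": [0,0,0],"hand": 0.5}

```text
clock: 7.38
position: [567.8, -12.2, 65.5]
ee_rot: [0.993, -0.119, -0.0, 0.0]
contact_force: [-0.6, -1.4, -1.2]
gripper_width: 59.8
grasp_force: 65.8
```

servo_tool:
  motion:
    - {"travel": [0,0,0.003],"rot": [0,0,0],"hand": 0.5}
    - {"travel": [0,0,0],"rot": [0,0,0],"hand": 0.5}
    - {"travel": [0,0,0],"rot": [0,0,0],"hand": 0.5}

```text
clock: 7.63
position: [567.9, -12.2, 64.9]
ee_rot: [0.993, -0.119, 0.0, -0.0]
contact_force: [1.0, 0.2, -1.4]
gripper_width: 59.6
grasp_force: 65.9
```

servo_tool:
  motion:
    - {"travel": [0,0,0.003],"rot": [0,0,0],"hand": 0.5}
    - {"travel": [0,0,0],"rot": [0,0,0],"hand": 0.5}
    - {"travel": [0,0,0],"rot": [0,0,0],"hand": 0.5}

```text
clock: 7.88
position: [568.0, -12.2, 64.8]
ee_rot: [0.993, -0.118, 0.0, -0.0]
contact_force: [-2.0, 0.2, 4.5]
gripper_width: 59.7
grasp_force: 66.4
```

servo_tool:
  motion:
    - {"travel": [0,0,0.002],"rot": [0,0,0],"hand": 0.5}
    - {"travel": [0,0,0],"rot": [0,0,0],"hand": 0.5}
    - {"travel": [0,0,0],"rot": [0,0,0],"hand": 0.5}

```text
clock: 8.13
position: [567.9, -12.2, 63.9]
ee_rot: [0.993, -0.119, 0.0, -0.0]
contact_force: [-2.1, 0.1, 4.6]
gripper_width: 59.5
grasp_force: 66.4
```

servo_tool:
  motion:
    - {"travel": [0,0,-0.003],"rot": [0,0,0],"hand": 0.5}
    - {"travel": [0,0,0],"rot": [0,0,0],"hand": 0.5}
    - {"travel": [0,0,0],"rot": [0,0,0],"hand": 0.75}
    - {"travel": [0,0,0],"rot": [0,0,0],"hand": 0.85}
    - {"travel": [0,0,0],"rot": [0,0,0],"hand": 1}
    - {"travel": [0,0,0],"rot": [0,0,0],"hand": 1}
    - {"travel": [0,0,0],"rot": [0,0,0],"hand": 1}
    - {"travel": [0,0,0],"rot": [0,0,0],"hand": 1}

```text
clock: 8.8
position: [567.8, -12.2, 64.1]
ee_rot: [0.993, -0.119, -0.0, 0.0]
contact_force: [-0.4, -0.0, 0.5]
gripper_width: 85.3
grasp_force: 0.0
```

servo_tool:
  motion:
    - {"travel": [0,0,-0.02],"rot": [0,0,0],"hand": 1}
    - {"travel": [0,0,-0.05],"rot": [0,0,0],"hand": 1}
    - {"travel": [0,0,-0.12],"rot": [0,0,0],"hand": 1}
    - {"travel": [0,0,-0.15],"rot": [0,0,0],"hand": 1}
    - {"travel": [-0.13,0,0],"rot": [0,0,0],"hand": 1}
    - {"travel": [-0.13,0,0],"rot": [0,0,0],"hand": 1}
    - {"travel": [-0.1,0,0],"rot": [0,0,0],"hand": 0.5}
    - {"travel": [0,0,0],"rot": [0,0,0],"hand": 0}
    - {"travel": [0,0,0],"rot": [0,0,0],"hand": 0}
    - {"travel": [0,0,0],"rot": [0,0,0],"hand": 0}

```text
clock: 9.63
position: [481.3, 9.1, 150.1]
ee_rot: [0.993, -0.118, 0.001, -0.0]
contact_force: [-0.7, -0.1, -0.5]
gripper_width: 38.5
grasp_force: 0.0
```

```bash
python3 - <<'E'
from h import *
s=sensors.read_state(); print(s["clock"],s["position"],s["contact_force"],s["gripper_width"])
im,d,c=shot("wrist","w3.png"); np.savez("pics/w3.npz",im=im,d=d,K=c[0],R=c[1],t=c[2])
P=cloud(c,d);Z=P[...,2]; h=cv2.cvtColor(im,cv2.COLOR_RGB2HSV).astype(int)
b=(h[...,0]>15)&(h[...,0]<35)&(h[...,1]>140)&(Z>60)&(Z<115)&(np.hypot(P[...,0]-567,P[...,1]+12)<40)
q=P[b]; print("bowl rim z",np.percentile(q[:,2],[50,90,95,98])); r=q[q[:,2]>np.percentile(q[:,2],95)-3]; print("spread",len(r),r.mean(0),"plane",np.linalg.lstsq(np.c_[r[:,:2]-r[:,:2].mean(0),np.ones(len(r))],r[:,2],rcond=None)[0])
pl=(h[...,1]<60)&(Z>55)&(Z<70)&(h[...,2]>60); print("plate z",np.median(Z[pl]))
k=(h[...,0]>100)&(h[...,0]<130)&(h[...,1]>150)&(abs(Z-46)<6); v,u=np.where(k); print("key",u.mean(),v.mean(),u.min(),u.max(),v.min(),v.max(),onplane(c,u.mean(),v.mean(),46),P[k].mean(0))
M=np.array(camera_params("wrist")["mount"]);R=M[:3,:3].T; cc=(c[0],R,-R@M[:3,3]); top=k&(Z>43.5);Q=cloud(cc,d)[top]; print("key tool",Q.mean(0),cv2.minAreaRect(Q[:,:2].astype(np.float32)))
E
```

```text
9.6333 [481.30639918   9.14215077 150.07153911] [-0.67601313 -0.1386379  -0.47061746] 38.533474068842544
bowl rim z [67.41569068 96.99263397 97.56884595 98.01686529]
spread 1538 [569.23066216 -12.48818385  97.01490183] plane [-2.58060120e-03 -1.04607517e-03  9.70149018e+01]
plate z 60.23376648907236
key 231.94083694083693 236.6046176046176 219 245 223 250 [466.41231428  51.84370335  46.        ] [465.62604113  52.34079678  44.06013543]
key tool [-26.53847766 -38.44677318 105.63813508] ((-26.53437042236328, -38.66339111328125), (25.36324119567871, 23.0519962310791), 1.6689159870147705)
```

View pics/w3.png

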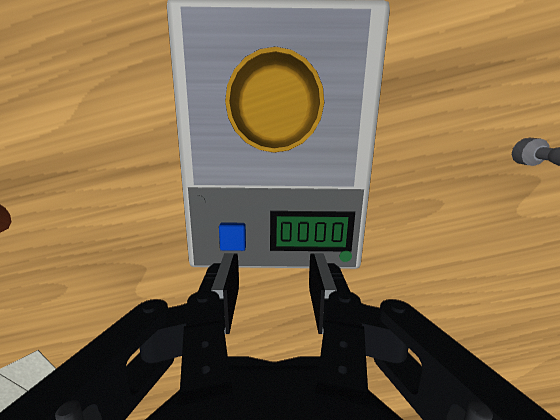

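The bowl is seated: its rim is 36.8 mm above the plate, against 37 expected, and it is level. The key is at (232,237). I'll move above it with the fingers shut.

servo_tool:
  motion:
    - {"travel": [-0.053,-0.077,0],"rot": [0,0,0],"hand": 0}
    - {"travel": [-0.053,-0.077,0],"rot": [0,0,0],"hand": 0}
    - {"travel": [0,0,0.12],"rot": [0,0,0],"hand": 0}
    - {"travel": [0,0,0.12],"rot": [0,0,0],"hand": 0}
    - {"travel": [0,0,0.1],"rot": [0,0,0],"hand": 0}
    - {"travel": [0,0,0.04],"rot": [0,0,0],"hand": 0}
    - {"travel": [0,0,0],"rot": [0,0,0],"hand": 0}
    - {"travel": [0,0,0],"rot": [0,0,0],"hand": 0}
    - {"travel": [0,0,0],"rot": [0,0,0],"hand": 0}

```text
clock: 10.43
position: [465.0, 52.9, 54.9]
ee_rot: [0.993, -0.119, 0.001, -0.0]
contact_force: [0.1, -0.4, -0.8]
gripper_width: -0.1
grasp_force: 0.0
```

servo_tool:
  motion:
    - {"travel": [0,0,0.006],"rot": [0,0,0],"hand": 0}
    - {"travel": [0,0,0.006],"rot": [0,0,0],"hand": 0}
    - {"travel": [0,0,0.006],"rot": [0,0,0],"hand": 0}
    - {"travel": [0,0,0.006],"rot": [0,0,0],"hand": 0}
    - {"travel": [0,0,0.004],"rot": [0,0,0],"hand": 0}
    - {"travel": [0,0,0],"rot": [0,0,0],"hand": 0}
    - {"travel": [0,0,0],"rot": [0,0,0],"hand": 0}

```text
clock: 11.02
position: [463.6, 52.6, 47.3]
ee_rot: [0.993, -0.119, -0.0, 0.0]
contact_force: [0.0, 1.2, 0.6]
gripper_width: -0.2
grasp_force: 0.0
```

servo_tool:
  motion:
    - {"travel": [0,0,0.004],"rot": [0,0,0],"hand": 0}
    - {"travel": [0,0,0.004],"rot": [0,0,0],"hand": 0}
    - {"travel": [0,0,0.004],"rot": [0,0,0],"hand": 0}
    - {"travel": [0,0,0],"rot": [0,0,0],"hand": 0}
    - {"travel": [0,0,0],"rot": [0,0,0],"hand": 0}

```text
clock: 11.43
position: [463.8, 52.7, 44.4]
ee_rot: [0.993, -0.119, 0.0, -0.0]
contact_force: [-1.1, 0.1, 2.0]
gripper_width: -0.1
grasp_force: 1.1
```

servo_tool:
  motion:
    - {"travel": [0,0,0.004],"rot": [0,0,0],"hand": 0}
    - {"travel": [0,0,0.004],"rot": [0,0,0],"hand": 0}
    - {"travel": [0,0,0],"rot": [0,0,0],"hand": 0}

```text
clock: 11.68
position: [463.8, 52.7, 42.3]
ee_rot: [0.993, -0.119, 0.0, -0.0]
contact_force: [-0.3, -0.1, 1.9]
gripper_width: -0.2
grasp_force: 1.6
```

servo_tool:
  motion:
    - {"travel": [0,0,0.004],"rot": [0,0,0],"hand": 0}
    - {"travel": [0,0,0],"rot": [0,0,0],"hand": 0}

```text
clock: 11.85
position: [463.8, 52.7, 41.3]
ee_rot: [0.993, -0.119, 0.0, -0.0]
contact_force: [-0.5, 0.4, 3.5]
gripper_width: -0.1
grasp_force: 1.8
```

servo_tool:
  motion:
    - {"travel": [0,0,0.002],"rot": [0,0,0],"hand": 0}
    - {"travel": [0,0,0],"rot": [0,0,0],"hand": 0}

```text
clock: 12.02
position: [463.8, 52.7, 41.1]
ee_rot: [0.993, -0.118, 0.0, -0.0]
contact_force: [-0.7, 1.4, 4.5]
gripper_width: -0.4
grasp_force: 2.5
```

servo_tool:
  motion:
    - {"travel": [0,0,0.002],"rot": [0,0,0],"hand": 0}
    - {"travel": [0,0,0],"rot": [0,0,0],"hand": 0}
    - {"travel": [0,0,0],"rot": [0,0,0],"hand": 0}
    - {"travel": [0,0,0],"rot": [0,0,0],"hand": 0}
    - {"travel": [0,0,0],"rot": [0,0,0],"hand": 0}
    - {"travel": [0,0,0],"rot": [0,0,0],"hand": 0}
    - {"travel": [0,0,0],"rot": [0,0,0],"hand": 0}
    - {"travel": [0,0,0],"rot": [0,0,0],"hand": 0}
    - {"travel": [0,0,0],"rot": [0,0,0],"hand": 0}
    - {"travel": [0,0,0],"rot": [0,0,0],"hand": 0}

```text
clock: 12.85
position: [463.9, 52.7, 41.0]
ee_rot: [0.993, -0.118, 0.0, -0.0]
contact_force: [-1.6, 0.3, 7.9]
gripper_width: -0.1
grasp_force: 4.4
```

servo_tool:
  motion:
    - {"travel": [0,0,0],"rot": [0,0,0],"hand": 0}
    - {"travel": [0,0,0],"rot": [0,0,0],"hand": 0}
    - {"travel": [0,0,-0.02],"rot": [0,0,0],"hand": 0}
    - {"travel": [0,0,-0.05],"rot": [0,0,0],"hand": 0}
    - {"travel": [0,0,-0.12],"rot": [0,0,0],"hand": 0}
    - {"travel": [0,0,-0.15],"rot": [0,0,0],"hand": 0}
    - {"travel": [0,0,-0.1],"rot": [0,0,0],"hand": 0.3}

```text
clock: 13.43
position: [464.0, 52.6, 152.6]
ee_rot: [0.993, -0.118, 0.001, -0.0]
contact_force: [0.5, 0.6, -0.1]
gripper_width: 10.7
grasp_force: 0.0
```

servo_tool:
  motion:
    - {"travel": [0.028,-0.132,0],"rot": [0,0,0],"hand": 0.55}
    - {"travel": [0,-0.132,0],"rot": [0,0,0],"hand": 0.55}
    - {"travel": [0,-0.132,0],"rot": [0,0,0],"hand": 0.55}
    - {"travel": [0,-0.132,0],"rot": [0,0,0],"hand": 0.55}
    - {"travel": [0,-0.132,0],"rot": [0,0,0],"hand": 0.55}
    - {"travel": [0,-0.132,0],"rot": [0,0,0],"hand": 0.55}
    - {"travel": [0,-0.132,0],"rot": [0,0,0],"hand": 0.55}
    - {"travel": [0,-0.132,0],"rot": [0,0,0],"hand": 0.55}
    - {"travel": [0,0,0],"rot": [0,0,0],"hand": 0.55}
    - {"travel": [0,0,0],"rot": [0,0,0],"hand": 0.55}

```text
clock: 14.27
position: [532.1, 308.7, 148.9]
ee_rot: [0.993, -0.118, -0.001, 0.001]
contact_force: [-0.5, -1.0, 0.3]
gripper_width: 47.1
grasp_force: 0.0
```

servo_tool:
  motion:
    - {"travel": [0,0,0],"rot": [0,0,0],"hand": 0.55}
    - {"travel": [0,0,0],"rot": [0,0,0],"hand": 0.55}

```text
clock: 14.43
position: [532.1, 306.3, 150.0]
ee_rot: [0.993, -0.119, -0.001, 0.001]
contact_force: [-0.7, -0.3, 0.5]
gripper_width: 47.1
grasp_force: 0.0
```

```bash
cat > seal.py <<'E'
from h import *
import sys
s=sensors.read_state(); print(s["clock"],s["position"],s["contact_force"],s["gripper_width"])
im,d,c=shot("wrist",sys.argv[1]); M=np.array(camera_params("wrist")["mount"]);R=M[:3,:3].T; cc=(c[0],R,-R@M[:3,3]); Q=cloud(cc,d); Z=s["position"][2]-Q[...,2]
h=cv2.cvtColor(im,cv2.COLOR_RGB2HSV).astype(int)
r=((h[...,0]<10)|(h[...,0]>174))&(h[...,1]>110)&(Z>-5)
k,l,st,ce=cv2.connectedComponentsWithStats(r.astype(np.uint8))
for j in range(1,k):
    if st[j,4]>100:
        m=l==j; q=Q[m]; z=Z[m]; zt=np.percentile(z,97); T=m&(Z>zt-1.5); v,u=np.where(T)
        e=m&(Z>zt-25); c2=q[(z<14)&(z>8)]
        print(ce[j].round(),st[j],"ztop",zt.round(1),"top tool (mean)",Q[T].mean(0).round(1),len(u),"ray",onplane(cc,u.mean(),v.mean(),s["position"][2]-zt).round(1),"die",c2.mean(0).round(1))
E
python3 seal.py w4.png
```

```text
14.4333 [532.12688133 306.27465595 149.9589112 ] [-0.67363536 -0.2760607   0.49139867] 47.05133267386129
[268. 133.] [255 119  27  28 458] ztop 64.3 top tool (mean) [65.7 -5.1 83.6] 163 ray [65.6 -5.2 85.7] die [ 69.1  -4.5 137.4]
[201. 198.] [ 174  173   53   53 1221] ztop 86.3 top tool (mean) [ 11.7 -62.9  59.1] 235 ray [ 10.6 -64.   63.7] die [ 19.6 -55.3 139. ]
[277. 207.] [260 182  35  57 977] ztop 85.9 top tool (mean) [ 1.3  4.2 62. ] 159 ray [ 0.9  4.2 64. ] die [ 13.8   2.4 139.1]
```

View pics/w4.png

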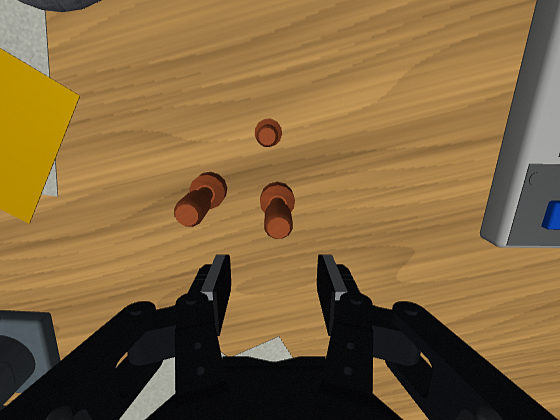

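servo_tool:
  motion:
    - {"travel": [0.133,-0.02,0],"rot": [0,0,0],"hand": 0.55}
    - {"travel": [0.133,0,0],"rot": [0,0,0],"hand": 0.55}
    - {"travel": [0,0,0],"rot": [0,0,0],"hand": 0.55}
    - {"travel": [0,0,0.1],"rot": [0,0,0],"hand": 0.55}
    - {"travel": [0,0,0.1],"rot": [0,0,0],"hand": 0.55}
    - {"travel": [0,0,0],"rot": [0,0,0],"hand": 0.55}
    - {"travel": [0,0,0],"rot": [0,0,0],"hand": 0.55}

```text
clock: 15.07
position: [597.7, 295.2, 99.4]
ee_rot: [0.993, -0.119, -0.001, 0.001]
contact_force: [0.5, 0.6, 1.2]
gripper_width: 47.1
grasp_force: 0.0
```

```bash
python3 seal.py w5.png
```

```text
15.0667 [597.67297223 295.23452044  99.39200046] [0.46912102 0.59816052 1.15226333] 47.05453568135398
[273. 223.] [258 200  30  52 821] ztop 63.9 top tool (mean) [ 2.3 -0.1 31.9] 127 ray [ 1.  -0.2 35.5] die [ 5.1 -0.8 87.1]
[197. 268.] [186 255  29  33 313] ztop 111.0 top tool (mean) [ 19.7 -30.5 -39.5] 12 ray [  4.5 -38.5 -11.6] die [-40.6 -62.5  88.5]
[284. 307.] [ 264  264   38   96 1898] ztop 85.7 top tool (mean) [-58.6   8.1   6.4] 206 ray [-64.    8.4  13.7] die [-53.    7.6  88.5]
```

View pics/w5.png

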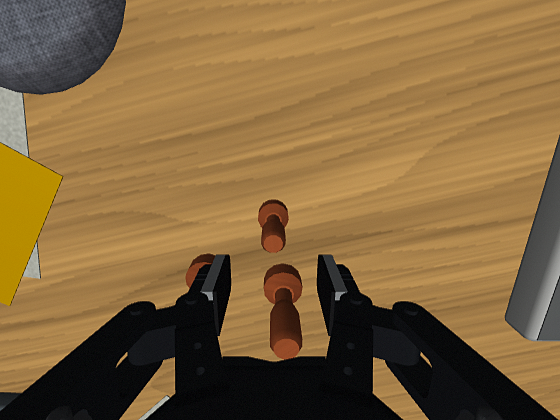

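The seal (273,225) lies midway between the fingers, about 1 mm ahead. I'll descend and grip it.

servo_tool:
  motion:
    - {"travel": [0.005,0,0.1],"rot": [0,0,0],"hand": 0.55}
    - {"travel": [0,0,0.1],"rot": [0,0,0],"hand": 0.55}
    - {"travel": [0,0,0.06],"rot": [0,0,0],"hand": 0.55}
    - {"travel": [0,0,0.006],"rot": [0,0,0],"hand": 0.55}
    - {"travel": [0,0,0],"rot": [0,0,0],"hand": 0.55}
    - {"travel": [0,0,0],"rot": [0,0,0],"hand": 0.05}
    - {"travel": [0,0,0],"rot": [0,0,0],"hand": 0.05}
    - {"travel": [0,0,0],"rot": [0,0,0],"hand": 0.05}
    - {"travel": [0,0,0],"rot": [0,0,0],"hand": 0.05}
    - {"travel": [0,0,0],"rot": [0,0,0],"hand": 0.05}

```text
clock: 15.95
position: [600.9, 297.2, 36.1]
ee_rot: [0.993, -0.118, 0.002, -0.001]
contact_force: [-0.2, -0.2, 5.9]
gripper_width: 15.5
grasp_force: 58.6
```

servo_tool:
  motion:
    - {"travel": [0,0,0],"rot": [0,0,0],"hand": 0.05}
    - {"travel": [0,0,0],"rot": [0,0,0],"hand": 0.05}
    - {"travel": [0,0,0],"rot": [0,0,0],"hand": 0.05}

```text
clock: 16.2
position: [600.9, 297.2, 36.1]
ee_rot: [0.993, -0.118, 0.002, -0.001]
contact_force: [-1.3, 0.3, 6.5]
gripper_width: 15.0
grasp_force: 58.6
```

servo_tool:
  motion:
    - {"travel": [0,0,-0.06],"rot": [0,0,0],"hand": 0.05}
    - {"travel": [0,0,-0.12],"rot": [0,0,0],"hand": 0.05}
    - {"travel": [0,0,-0.12],"rot": [0,0,0],"hand": 0.05}
    - {"travel": [0,0,-0.12],"rot": [0,0,0],"hand": 0.05}
    - {"travel": [0,0,-0.08],"rot": [0,0,0],"hand": 0.05}
    - {"travel": [0,0,0],"rot": [0,0,0],"hand": 0.05}

```text
clock: 16.7
position: [602.1, 297.9, 164.8]
ee_rot: [0.993, -0.118, 0.004, -0.003]
contact_force: [0.2, -0.2, -0.5]
gripper_width: 15.2
grasp_force: 58.8
```

servo_tool:
  motion:
    - {"travel": [0.0164,0.1234,0],"rot": [0,0,0],"hand": 0.05}
    - {"travel": [0.0164,0.1234,0],"rot": [0,0,0],"hand": 0.05}
    - {"travel": [0.0164,0.1234,0],"rot": [0,0,0],"hand": 0.05}
    - {"travel": [0.0164,0.1234,0],"rot": [0,0,0],"hand": 0.05}
    - {"travel": [0.0164,0.1234,0],"rot": [0,0,0],"hand": 0.05}
    - {"travel": [0.0164,0.1234,0],"rot": [0,0,0],"hand": 0.05}
    - {"travel": [0.0164,0.1234,0],"rot": [0,0,0],"hand": 0.05}
    - {"travel": [0.0164,0.1234,0],"rot": [0,0,0],"hand": 0.05}
    - {"travel": [0.0164,0.1234,0],"rot": [0,0,0],"hand": 0.05}
    - {"travel": [0.0164,0.1234,0],"rot": [0,0,0],"hand": 0.05}

```text
clock: 17.53
position: [565.6, -14.5, 157.6]
ee_rot: [0.993, -0.119, -0.001, 0.0]
contact_force: [0.9, 0.2, -1.2]
gripper_width: 14.9
grasp_force: 58.9
```

servo_tool:
  motion:
    - {"travel": [0,0,0],"rot": [0,0,0],"hand": 0.05}
    - {"travel": [0,0,0],"rot": [0,0,0],"hand": 0.05}
    - {"travel": [0,0,0],"rot": [0,0,0],"hand": 0.05}

```text
clock: 17.78
position: [566.4, -13.1, 158.0]
ee_rot: [0.993, -0.119, -0.001, 0.0]
contact_force: [0.3, 0.9, -1.9]
gripper_width: 15.0
grasp_force: 59.0
```

```bash
python3 - <<'E'
from h import *
im,d,c=shot("wrist","w6.png"); s=sensors.read_state(); print(s["clock"],s["position"],s["contact_force"],s["gripper_width"])
E
```

```text
17.8333 [566.64057368 -12.60419041 158.21527847] [ 0.89396809 -0.21937079  0.22622601] 15.116951218952108
```

View pics/w6.png

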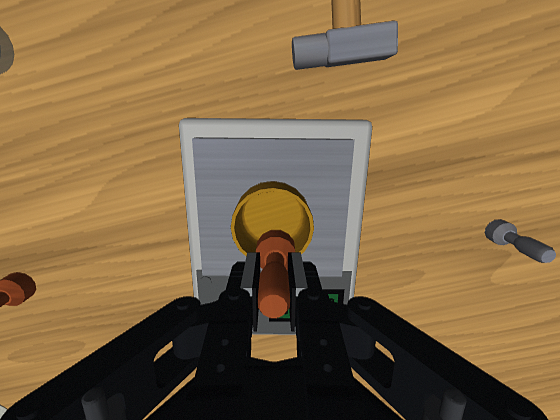

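The seal is held upright over the bowl, with the bowl at (272,222) behind the die at (277,243). I'll lower it by feel.

servo_tool:
  motion:
    - {"travel": [0.005,0,0.08],"rot": [0,0,0],"hand": 0.05}
    - {"travel": [0,0,0.06],"rot": [0,0,0],"hand": 0.05}
    - {"travel": [0,0,0.03],"rot": [0,0,0],"hand": 0.05}
    - {"travel": [0,0,0.014],"rot": [0,0,0],"hand": 0.05}
    - {"travel": [0,0,0],"rot": [0,0,0],"hand": 0.05}
    - {"travel": [0,0,0],"rot": [0,0,0],"hand": 0.05}
    - {"travel": [0,0,0],"rot": [0,0,0],"hand": 0.05}

```text
clock: 18.42
position: [568.8, -13.0, 113.7]
ee_rot: [0.993, -0.118, 0.001, -0.0]
contact_force: [0.0, -0.4, -0.8]
gripper_width: 15.0
grasp_force: 59.0
```

servo_tool:
  motion:
    - {"travel": [0,0,0.004],"rot": [0,0,0],"hand": 0.05}
    - {"travel": [0,0,0.004],"rot": [0,0,0],"hand": 0.05}
    - {"travel": [0,0,0.004],"rot": [0,0,0],"hand": 0.05}
    - {"travel": [0,0,0],"rot": [0,0,0],"hand": 0.05}
    - {"travel": [0,0,0],"rot": [0,0,0],"hand": 0.05}

```text
clock: 18.83
position: [568.1, -13.4, 109.8]
ee_rot: [0.993, -0.119, 0.0, 0.0]
contact_force: [-0.0, -0.1, -1.2]
gripper_width: 15.2
grasp_force: 59.0
```

servo_tool:
  motion:
    - {"travel": [0,0,0.004],"rot": [0,0,0],"hand": 0.05}
    - {"travel": [0,0,0.004],"rot": [0,0,0],"hand": 0.05}
    - {"travel": [0,0,0.004],"rot": [0,0,0],"hand": 0.05}
    - {"travel": [0,0,0],"rot": [0,0,0],"hand": 0.05}
    - {"travel": [0,0,0],"rot": [0,0,0],"hand": 0.05}

```text
clock: 19.25
position: [568.0, -13.3, 106.7]
ee_rot: [0.993, -0.119, -0.0, 0.0]
contact_force: [-0.7, -0.6, -1.1]
gripper_width: 15.0
grasp_force: 59.0
```

servo_tool:
  motion:
    - {"travel": [0,0,0.004],"rot": [0,0,0],"hand": 0.05}
    - {"travel": [0,0,0],"rot": [0,0,0],"hand": 0.05}
    - {"travel": [0,0,0],"rot": [0,0,0],"hand": 0.05}

```text
clock: 19.5
position: [568.0, -13.3, 105.8]
ee_rot: [0.993, -0.119, -0.0, 0.0]
contact_force: [0.2, -0.3, -1.5]
gripper_width: 14.5
grasp_force: 59.0
```

servo_tool:
  motion:
    - {"travel": [0,0,0.003],"rot": [0,0,0],"hand": 0.05}
    - {"travel": [0,0,0],"rot": [0,0,0],"hand": 0.05}
    - {"travel": [0,0,0],"rot": [0,0,0],"hand": 0.05}

```text
clock: 19.75
position: [568.0, -13.4, 105.0]
ee_rot: [0.993, -0.119, -0.0, 0.0]
contact_force: [0.2, -0.0, -0.8]
gripper_width: 15.3
grasp_force: 59.0
```

servo_tool:
  motion:
    - {"travel": [0,0,0.003],"rot": [0,0,0],"hand": 0.05}
    - {"travel": [0,0,0],"rot": [0,0,0],"hand": 0.05}
    - {"travel": [0,0,0],"rot": [0,0,0],"hand": 0.05}

```text
clock: 20.0
position: [568.0, -13.3, 104.3]
ee_rot: [0.993, -0.119, -0.0, 0.0]
contact_force: [1.0, -0.6, -0.8]
gripper_width: 14.8
grasp_force: 59.0
```

servo_tool:
  motion:
    - {"travel": [0,0,0.002],"rot": [0,0,0],"hand": 0.05}
    - {"travel": [0,0,0],"rot": [0,0,0],"hand": 0.05}
    - {"travel": [0,0,0],"rot": [0,0,0],"hand": 0.05}

```text
clock: 20.25
position: [568.1, -13.4, 103.8]
ee_rot: [0.993, -0.119, -0.0, 0.0]
contact_force: [0.1, 0.7, -0.7]
gripper_width: 15.0
grasp_force: 59.0
```

servo_tool:
  motion:
    - {"travel": [0,0,0.002],"rot": [0,0,0],"hand": 0.05}
    - {"travel": [0,0,0],"rot": [0,0,0],"hand": 0.05}
    - {"travel": [0,0,0],"rot": [0,0,0],"hand": 0.05}

```text
clock: 20.5
position: [568.2, -13.4, 103.6]
ee_rot: [0.993, -0.119, 0.0, 0.0]
contact_force: [-0.7, -0.5, 1.2]
gripper_width: 15.2
grasp_force: 59.2
```

servo_tool:
  motion:
    - {"travel": [0,0,0.002],"rot": [0,0,0],"hand": 0.05}
    - {"travel": [0,0,0],"rot": [0,0,0],"hand": 0.05}
    - {"travel": [0,0,0],"rot": [0,0,0],"hand": 0.05}

```text
clock: 20.75
position: [568.3, -13.4, 103.3]
ee_rot: [0.993, -0.119, 0.0, -0.0]
contact_force: [-0.7, -0.3, 3.0]
gripper_width: 15.1
grasp_force: 59.4
```

servo_tool:
  motion:
    - {"travel": [0,0,-0.002],"rot": [0,0,0],"hand": 0.05}
    - {"travel": [0,0,0],"rot": [0,0,0],"hand": 0.05}
    - {"travel": [0,0,0],"rot": [0,0,0],"hand": 0.3}
    - {"travel": [0,0,0],"rot": [0,0,0],"hand": 0.45}
    - {"travel": [0,0,0],"rot": [0,0,0],"hand": 0.6}
    - {"travel": [0,0,0],"rot": [0,0,0],"hand": 0.6}
    - {"travel": [0,0,0],"rot": [0,0,0],"hand": 0.6}
    - {"travel": [0,0,0],"rot": [0,0,0],"hand": 0.6}

```text
clock: 21.42
position: [568.0, -13.3, 103.1]
ee_rot: [0.993, -0.119, -0.0, 0.0]
contact_force: [0.7, 0.1, 0.0]
gripper_width: 51.2
grasp_force: 0.0
```

servo_tool:
  motion:
    - {"travel": [0,0,-0.02],"rot": [0,0,0],"hand": 0.6}
    - {"travel": [0,0,-0.06],"rot": [0,0,0],"hand": 0.6}
    - {"travel": [0,0,-0.1],"rot": [0,0,0],"hand": 0.6}
    - {"travel": [0,0,-0.12],"rot": [0,0,0],"hand": 0.6}
    - {"travel": [-0.1,0,-0.1],"rot": [0,0,0],"hand": 0.6}
    - {"travel": [-0.15,0,0],"rot": [0,0,0],"hand": 0.6}
    - {"travel": [0,0,0],"rot": [0,0,0],"hand": 0.6}
    - {"travel": [0,0,0],"rot": [0,0,0],"hand": 0.6}

```text
clock: 22.08
position: [505.9, 1.5, 204.4]
ee_rot: [0.993, -0.118, 0.001, -0.0]
contact_force: [0.5, 0.3, -0.5]
gripper_width: 51.4
grasp_force: 0.0
```

```bash
python3 seal.py w7.png
```

```text
22.0833 [505.92631973   1.50224131 204.3738177 ] [ 0.52280787  0.27468128 -0.4813195 ] 51.40166108744168
[275. 139.] [261 125  28  30 484] ztop 131.6 top tool (mean) [61.2  1.2 70.3] 138 ray [61.   1.3 72.7] die [nan nan nan]
[ 26. 227.] [  0 210  52  40 838] ztop 62.1 top tool (mean) [ -48.1 -288.4  141.3] 39 ray [ -48.5 -289.3  142.2] die [ -40.8 -286.8  193.2]seal.py:12: RuntimeWarning: Mean of empty slice.
  print(ce[j].round(),st[j],"ztop",zt.round(1),"top tool (mean)",Q[T].mean(0).round(1),len(u),"ray",onplane(cc,u.mean(),v.mean(),s["position"][2]-zt).round(1),"die",c2.mean(0).round(1))
  ret = um.true_divide(
```

View pics/w7.png

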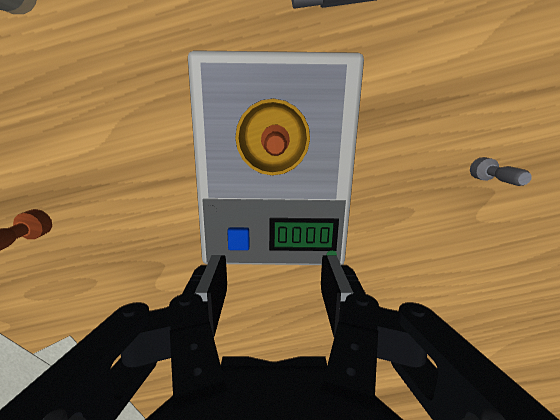

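The copper seal stands upright in the bowl at (275,139). Its top is at 131.6 mm, against 132.5 expected, the bowl is still seated, and the robot is clear of everything.

```bash
python3 -c "from bench import job_done; print(job_done())"
```

```text
the job is handed in; nothing more can be done
None
```

The job is handed in: the bowl is seated in the plate's recess, the tare key was pressed fully down, held about 1 s and released, and the smallest copper seal now stands upright in the bowl with the robot clear, at about 22 s.

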